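# Meter three nuts out of a full trough and stow it

## Robot

A 6-joint arm with a two-finger parallel gripper is mounted at the origin on a cart in front of the work surface, level with it; the furniture and walls round the work are solid. World frame = base frame: x ahead of the robot, y to its left, z up, the work surface at z = 0. Lengths are in mm, angles in rad, forces in N, time in s.
With the tool pointing down it reaches from about 350 to 800 mm from the base axis. Payload 7.3 kg.
Tool frame: the origin (TCP) lies at the very end of the fingers, on their centre line; the grasp point (between the pads) lies 19 mm behind it; z points along the fingers, y is the line along which they close (so a half turn about z gives the same grasp; the last joint's range is limited). The gripper opens to 85 mm and grips with 20 to 120 N. Pads are 22 mm wide; open, the fingers measure 114 mm over their backs; the gripper's body (76 mm by 85 mm) begins 54 mm behind the grasp point. The pads swing forward as they close: fully open they stand 13 mm farther back than shut.
Start: joints at [1.032, 0.342, 1.524, -0, 1.275, -0.146], TCP at [200.945, 485.042, 231.322] pointing down, gripper open.
Joint ranges: [-2.53, 2.53], [-0.77, 2.02], [0.04, 2.7], [-1, 4.14], [0.28, 2.66], [-3.11, 3.11]. Speed limits (rad/s): [2.57, 2.57, 3.14, 3.14, 3.14, 3.14].

## Interface

Orientations are given as a unit quaternion [x, y, z, w].
In Python, from cell import r, eyes gives the robot as it stands. Calls block until the motion is done:
- r.reach(position, orientation): joint-space move of the TCP to a pose.
- r.move_linear(position, vel=150, ori=None, guard=None): straight line of the TCP; ori=None keeps the orientation; vel is the mean speed in mm/s. With guard (N) it stops when the force on the tool has changed by that much, and returns True; else False.
- r.movej(angles): joint-space move.
- r.set_gripper(opening, strength=None): finger opening in mm; strength is the grip in N (None keeps the last); returns when the fingers have stopped.
- r.sleep(seconds).
- r.solve_ik(position, orientation): joint angles nearest the present ones, or None.
- eyes.camera(name): name is "side" or "top" or "wrist"; returns a dict with "color" (400x640x3 uint8, blue, green, red), "fx", "fy", "cx", "cy" (pixels), "position" and "orientation" of the camera in the world. Camera axes: x right, y down, z forward; pixel columns grow to the right and rows downward; lengths in mm; the calibration is good to about 2 mm. A picture is of the moment at which its call begins. There is no depth.
A pose or a line that the arm cannot do raises r.IKError and nothing moves.
- r.sign_off(): hands the job in; it is judged then, once.
Readings, each from a call of its own:
- r.read_clock(): time.
- r.read_joint_positions(): joint angles.
- r.read_qd(): joint speeds.
- r.read_effort(): joint torques, N m.
- r.read_tcp_pos(): TCP position.
- r.read_ee_rot(): TCP orientation.
- r.read_force(): force on the tool from outside, world axes, zero at the start.
- r.read_moment(): the same for the moment, N m.
- r.read_finger_gap(): finger opening in mm.
- r.read_gripper_force(): force on a finger pad.
Only numpy, scipy, OpenCV 4.12 (cv2) and the standard library are available. Lean on these libraries where they do the work, as an engineer would, in place of code of your own. Each camera call takes 0.05 s, during which the arm holds its last target. There are 200 camera calls.

## Task

Pick up the trough of nuts by its cheeks and, with its nose close above the steel dish, tip it gradually - never beyond about 45 degrees - until the nuts start to slide, so that exactly three run into the dish and the other three stay in the trough. Then lay the trough flat in its T-shaped cut-out in the plywood board, fully down, with the nuts still in it, and let go. Do not touch the nuts with the gripper or fling them, leave the dish where it stands, and do not disturb the can, bottle and tape measure.

Things in the scene. Friction and masses are not known exactly. Their poses are not given: they have to be found in the camera images.
- trough: Grey steel trough, 200 long, 40 wide, 0.13-0.23 kg empty, six nuts in single file in it. Origin: centre of its underside, z up; x along it: open end (nose) at x -100, closed end at +100. Floor 8 thick, channel 32 wide, walls 4 thick, 30 high (54 at the cheeks). A foot 8 high at the closed end (x +70 to +100) is 64 wide: from above it is a T.
- grip (a point): Where to hold the trough: mid-way between its two raised cheeks (trough frame 0, 0, 42). The cheeks are the side walls' middle parts, x -30 to +30, rising to 54 above the underside, 40 apart over their flat outer faces; hold across them (along trough y).
- nose (a point): Middle of the pouring edge: top of the floor at the trough's open end (trough frame -100, 0, 8). Level, the nuts stay put; they begin to slide, all at about the same tilt, somewhere between 18 and 33 degrees nose-down (friction varies). Just beyond it the file creeps; once moving it slides a little easier, and tilted back about 3 degrees it soon stops.
- dish: round open pressed-steel parts dish, 116 across the rim, 100 across the foot, 26 high, wall and floor 3 thick, about 0.35 kg, loose. Origin: centre of its underside, z up.
- board: Plywood storage board fixed to the bench, 250 x 120 x 12, with a T-shaped cut-out 7 deep, 3 wider than the trough all round (stem 46 wide; bar 70 wide, x +67 to +103). Origin: centre of its underside. The stem runs to -x and is open at the board's -x edge. The trough lies in it with its axes along the board's.
- cutout (a point): where the origin of the trough belongs: centre of the cut-out's floor (board frame 0, 0, 5); axes as the board's.
- nut_1: steel M16 nut, hexagonal, 24 across the flats, 27 across the corners, 13 thick, 35 g; number 1 of six in the trough, counted from the open nose. Origin: centre of its underside; starts flat on the trough floor.
- nut_2: steel M16 nut, hexagonal, 24 across the flats, 27 across the corners, 13 thick, 35 g; number 2 of six in the trough, counted from the open nose. Origin: centre of its underside; starts flat on the trough floor.
- nut_3: steel M16 nut, hexagonal, 24 across the flats, 27 across the corners, 13 thick, 35 g; number 3 of six in the trough, counted from the open nose. Origin: centre of its underside; starts flat on the trough floor.
- nut_4: steel M16 nut, hexagonal, 24 across the flats, 27 across the corners, 13 thick, 35 g; number 4 of six in the trough, counted from the open nose. Origin: centre of its underside; starts flat on the trough floor.
- nut_5: steel M16 nut, hexagonal, 24 across the flats, 27 across the corners, 13 thick, 35 g; number 5 of six in the trough, counted from the open nose. Origin: centre of its underside; starts flat on the trough floor.
- nut_6: steel M16 nut, hexagonal, 24 across the flats, 27 across the corners, 13 thick, 35 g; number 6 of six in the trough, counted from the open nose. Origin: centre of its underside; starts flat on the trough floor.
- spray_can: bystander: upright spray can, 58 across, 217 tall, about 0.14 m to one side of the dish. Origin: centre of its underside.
- glue_bottle: bystander: upright glue bottle with pointed cap, 41 x 68 x 182 tall, about 0.14 m to the other side of the dish. Origin: centre of its underside.
- tape_measure: bystander: tape measure standing beside the trough, 35 x 84 x 66 tall. Origin: centre of its underside.
Things that resemble listed ones, but are neither listed nor needed, are in the scene too. Several things have the shape of the dish; the one meant has the colours described above.

How it is judged (in metres and radians):
On the way, in this order (a step that is already met when the one before it is completed fails the run):
1. the first nut is in the dish, poured from the tilted trough, with nuts 4 to 6 still in the trough (horizontal distance between nut_1 and dish below 0.052 m and z of nut_1 in the frame of dish below 0.05 m and not (x of nut_1 in the frame of trough between -0.101 and 0.1 m and y of nut_1 in the frame of trough between -0.02 and 0.02 m and z of nut_1 in the frame of trough between 0.003 and 0.06 m) and x of nut_4 in the frame of trough between -0.101 and 0.098 m and y of nut_4 in the frame of trough between -0.018 and 0.018 m and z of nut_4 in the frame of trough between 0.003 and 0.024 m and x of nut_5 in the frame of trough between -0.101 and 0.098 m and y of nut_5 in the frame of trough between -0.018 and 0.018 m and z of nut_5 in the frame of trough between 0.003 and 0.024 m and x of nut_6 in the frame of trough between -0.101 and 0.098 m and y of nut_6 in the frame of trough between -0.018 and 0.018 m and z of nut_6 in the frame of trough between 0.003 and 0.024 m and angle between trough's own z axis and vertical above 0.12 rad).
2. nuts 1 to 3 are in the dish and 4 to 6 in the trough, which is still in the air (horizontal distance between each of nut_1, nut_2, nut_3 and dish below 0.052 m and z of each of nut_1, nut_2, nut_3 in the frame of dish below 0.05 m and not (x of nut_1 in the frame of trough between -0.101 and 0.1 m and y of nut_1 in the frame of trough between -0.02 and 0.02 m and z of nut_1 in the frame of trough between 0.003 and 0.06 m) and not (x of nut_2 in the frame of trough between -0.101 and 0.1 m and y of nut_2 in the frame of trough between -0.02 and 0.02 m and z of nut_2 in the frame of trough between 0.003 and 0.06 m) and not (x of nut_3 in the frame of trough between -0.101 and 0.1 m and y of nut_3 in the frame of trough between -0.02 and 0.02 m and z of nut_3 in the frame of trough between 0.003 and 0.06 m) and x of nut_4 in the frame of trough between -0.101 and 0.098 m and y of nut_4 in the frame of trough between -0.018 and 0.018 m and z of nut_4 in the frame of trough between 0.003 and 0.024 m and x of nut_5 in the frame of trough between -0.101 and 0.098 m and y of nut_5 in the frame of trough between -0.018 and 0.018 m and z of nut_5 in the frame of trough between 0.003 and 0.024 m and x of nut_6 in the frame of trough between -0.101 and 0.098 m and y of nut_6 in the frame of trough between -0.018 and 0.018 m and z of nut_6 in the frame of trough between 0.003 and 0.024 m and height (world z) of trough above 0.025 m), for 0.1 s.
At the end, for the whole second after the job is handed in: Nuts 1-3 at rest in the dish (within 52 mm of its axis, under 50 mm above its foot, off the trough), nuts 4-6 in the trough; trough released flat in the cut-out (6 mm sideways, 3 mm high, turned < 4 deg, tilted < 2 deg, nose at the open end); dish upright (horizontal distance between each of nut_1, nut_2, nut_3 and dish below 0.052 m and z of each of nut_1, nut_2, nut_3 in the frame of dish below 0.05 m and not (x of nut_1 in the frame of trough between -0.101 and 0.1 m and y of nut_1 in the frame of trough between -0.02 and 0.02 m and z of nut_1 in the frame of trough between 0.003 and 0.06 m) and not (x of nut_2 in the frame of trough between -0.101 and 0.1 m and y of nut_2 in the frame of trough between -0.02 and 0.02 m and z of nut_2 in the frame of trough between 0.003 and 0.06 m) and not (x of nut_3 in the frame of trough between -0.101 and 0.1 m and y of nut_3 in the frame of trough between -0.02 and 0.02 m and z of nut_3 in the frame of trough between 0.003 and 0.06 m) and x of nut_4 in the frame of trough between -0.101 and 0.098 m and y of nut_4 in the frame of trough between -0.018 and 0.018 m and z of nut_4 in the frame of trough between 0.003 and 0.024 m and x of nut_5 in the frame of trough between -0.101 and 0.098 m and y of nut_5 in the frame of trough between -0.018 and 0.018 m and z of nut_5 in the frame of trough between 0.003 and 0.024 m and x of nut_6 in the frame of trough between -0.101 and 0.098 m and y of nut_6 in the frame of trough between -0.018 and 0.018 m and z of nut_6 in the frame of trough between 0.003 and 0.024 m and horizontal distance between trough and cutout below 0.006 m and z of trough in the frame of cutout below 0.003 m and x of nose in the frame of cutout below -0.09 m and angle between the x axis of trough and the x axis of cutout, either way round below 0.07 rad and angle between trough's own z axis and vertical below 0.04 rad and linear speed of each of trough, nut_1, nut_2, nut_3 below 0.02 m/s and angle between dish's own z axis and vertical below 0.1 rad); the robot touches nothing.
It fails at once if the fingers touch a nut (contact force between the fingers and nut_1 above 0.5 N or contact force between the fingers and nut_2 above 0.5 N or contact force between the fingers and nut_3 above 0.5 N or contact force between the fingers and nut_4 above 0.5 N or contact force between the fingers and nut_5 above 0.5 N or contact force between the fingers and nut_6 above 0.5 N).
It fails at once if the trough is tipped beyond 50 degrees (angle between trough's own z axis and vertical above 0.873 rad).
It fails at once if a nut is flung or falls from high up (faster than 1.6 m/s) (linear speed of any of nut_1, nut_2, nut_3, nut_4, nut_5, nut_6 above 1.6 m/s).
It fails at once if the dish is shifted by more than 30 mm (distance of dish from where it was at the start of the episode above 0.03 m).
It fails at once if the can, bottle or tape measure is shifted by more than 25 mm or tipped (distance of any of spray_can, glue_bottle, tape_measure from where it was at the start of the episode above 0.025 m or angle between any of spray_can, glue_bottle, tape_measure's own z axis and vertical above 0.3 rad).
It also fails if it takes over 72 s, if anything falls off the work surface, if the arm or the gripper's body presses on something with over 40 N, if the wrist force passes 120 N, or if a joint passes its speed limit or range.

## Working session

There is one attempt and no reset: what is moved stays moved. The work goes in short steps, each a Python script; the robot and the scene stay as the last script left them, time stands still between calls to the robot, and variables do not carry over. Pictures are saved under pics/ and viewed, at most 10 in all, crops included, and the job is handed in when it is done.

```bash
mkdir -p pics; ls; python3 - <<'E'
from cell import r, eyes
import cv2
for n in("top","side"):
    c=eyes.camera(n); cv2.imwrite(f"pics/{n}0.png",c["color"]); print(n,{k:v for k,v in c.items() if k!="color"})
print(r.read_clock())
E
```

```text
pics
top {'fx': 465.61801149043964, 'fy': 465.61801149043964, 'cx': 322.81613002553, 'cy': 189.81249584046188, 'position': array([ 264.54173705,   72.11892727, 1499.70549166]), 'orientation': array([-0.67653275,  0.72915673, -0.07472896,  0.0710597 ])}
side {'fx': 472.472194408247, 'fy': 472.472194408247, 'cx': 319.6829288534947, 'cy': 194.92722512862568, 'position': array([-160.58297406, -981.11994555, 1065.41780576]), 'orientation': array([ 0.85908555, -0.26424172,  0.12937813, -0.41881932])}
0.1
```

View pics/top0.png

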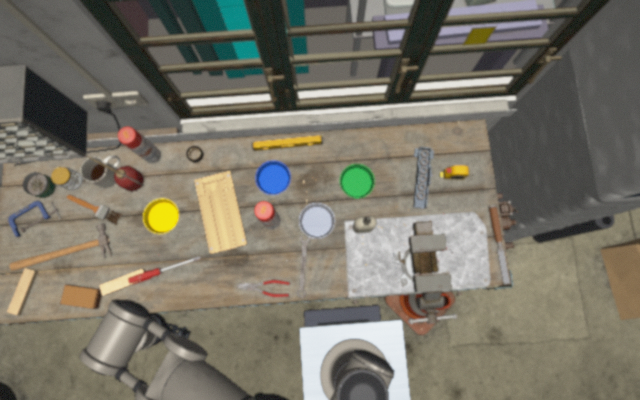

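View pics/side0.png

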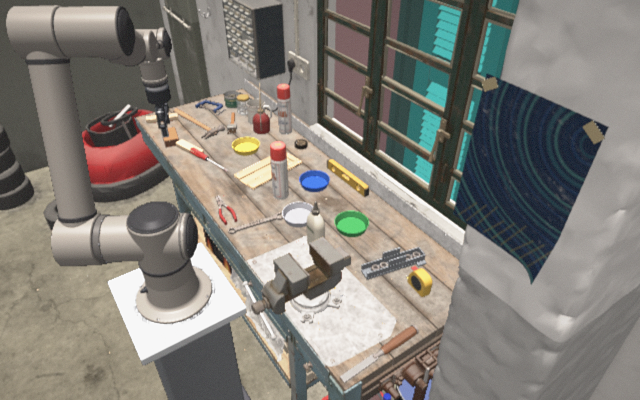

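```bash
cat > h.py <<'E'
import numpy as np, cv2
from scipy.spatial.transform import Rotation as R
def ray(c,u,v):
    d=R.from_quat(c["orientation"]).apply([(u-c["cx"])/c["fx"],(v-c["cy"])/c["fy"],1.]); return np.array(c["position"]),d
def on(c,u,v,z):
    p,d=ray(c,u,v); return p+d*(z-p[2])/d[2]
def proj(c,P):
    q=R.from_quat(c["orientation"]).inv().apply(np.asarray(P,float)-c["position"])
    return np.array([c["cx"]+c["fx"]*q[0]/q[2],c["cy"]+c["fy"]*q[1]/q[2]])
E
python3 - <<'E'
from cell import r, eyes
from h import *
c=eyes.camera("top"); im=c["color"]
s=eyes.camera("side")
a=cv2.resize(im[140:220,405:485],(400,400),interpolation=cv2.INTER_CUBIC)
b=cv2.resize(im[165:260,185:280],(400,400),interpolation=cv2.INTER_CUBIC)
d=cv2.resize(s["color"][235:305,350:440],(514,400),interpolation=cv2.INTER_CUBIC)[:, :400]
cv2.imwrite("pics/c1.png",np.hstack([a,b])); cv2.imwrite("pics/c2.png",cv2.resize(s["color"][235:305,350:440],(720,560),interpolation=cv2.INTER_CUBIC))
for n,u,v,z in(("trough",422,178,30),("dish",317,221,26),("board",220,211,12),("can",264,212,217),("glue",365,223,182),("tape",455,172,66),("blue",273,178,26),("green",357,182,26),("viseTop",423,228,100)): print(n,on(c,u,v,z).round())
E
```

```text
trough [ 587. -271.   30.]
dish [473.  79.  26.]
board [531. 390.  12.]
can [482. 224. 217.]
glue [435. -58. 182.]
tape [ 591. -369.   66.]
blue [624. 211.  26.]
green [590. -60.  26.]
viseTop [ 417. -239.  100.]
```

View pics/c1.png

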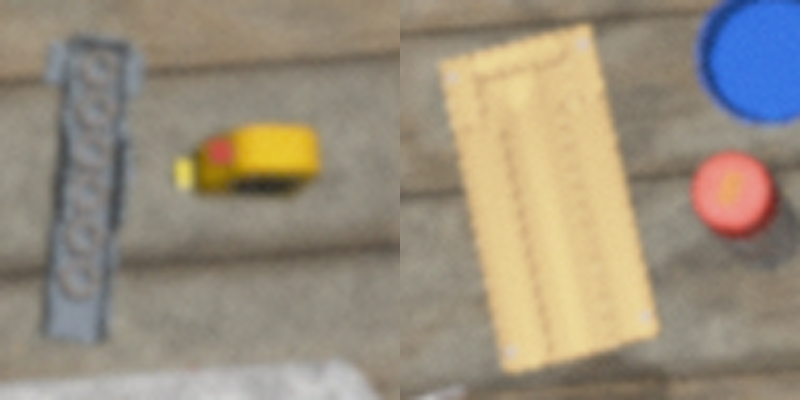

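View pics/c2.png

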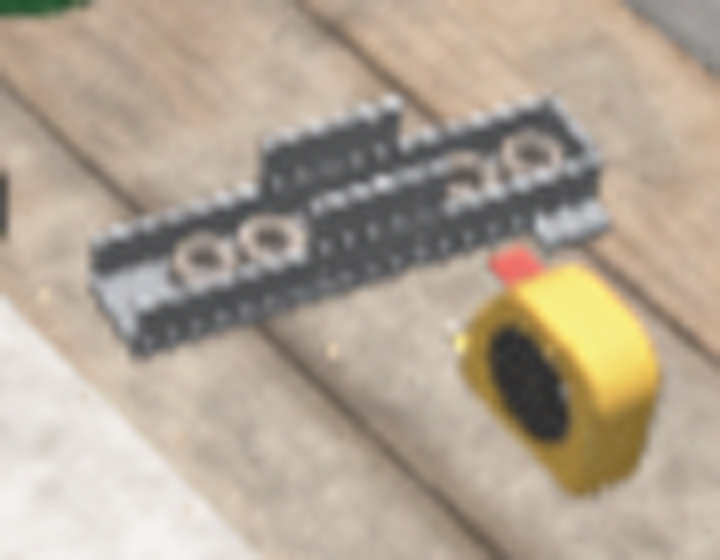

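The two top crops show the trough with its T foot (closed end) at top px (424,148) and the open nose at about (419.5,207.6), toward the robot. The board's T bar is at its far end, with the stem opening toward the robot.

Look-alikes:
- **Dishes:** steel (317,221) ← chosen; blue (273,178), green (357,182) and yellow (161,217) are rejected.
- **Cans:** (264,212) next to the dish, and another at (130,138).
- **Trough and board:** one of each.

Next I'll measure and go above the trough.

```bash
cat >> h.py <<'E'
def Rt(yaw,tilt=0): return R.from_euler("z",yaw)*R.from_euler("y",-tilt)   # tilt>0: nose (-x) down
FLIP=R.from_euler("x",np.pi)
def tool(yaw,tilt=0,flip=FLIP): return (Rt(yaw,tilt)*flip).as_quat()
E
python3 - <<'E'
from cell import r, eyes
from h import *
c=eyes.camera("top")
# nose tilt check: x axis must go up
print(Rt(0,.3).apply([-1,0,0]))
P=lambda u,v,z:on(c,u,v,z)
e,n=P(424,147.8,30),P(419.5,207.8,30)
print("trough",e.round(),n.round(),"len",np.linalg.norm(e-n),"ctr",(e+n)/2,"yaw",np.arctan2(*(e-n)[[1,0]]))
k=95/400
B=[P(185+(x-400)*k,165+y*k,12) for x,y in((440,62),(590,25),(660,332),(508,373))]
for i in range(4): print(B[i].round(),np.linalg.norm(B[i]-B[i-1]).round())
far=(B[0]+B[1])/2;near=(B[2]+B[3])/2
print("board",sum(B)/4,"yaw",np.arctan2(*(far-near)[[1,0]]))
print("ori",r.read_ee_rot())
q0=np.array(r.read_joint_positions())
for nm,fl in(("x",FLIP),("y",R.from_euler("y",np.pi))):
    for p,t in(((587,-271,23),0),((587,-271,300),0),((573,79,60),0),((560,79,110),.4),((560,79,130),.7),((531,390,30),0)):
        print(nm,p,t,r.solve_ik(list(p),list(tool(0,t,fl))))
E
```

```text
[-0.95533649  0.         -0.29552021]
trough [ 688. -289.   30.] [ 490. -251.   30.] len 201.1280433731602 ctr [ 588.93503121 -270.09148005   30.        ] yaw -0.190591855689721
[641. 470.  12.] 249.0
[662. 352.  12.] 119.0
[418. 308.  12.] 248.0
[396. 423.  12.] 118.0
board [529.41316124 388.28958315  12.        ] yaw 0.1853662517853141
ori [ 1.95139340e-01  9.80775468e-01 -3.27324573e-04 -1.10858722e-04]
x (587, -271, 23) 0 [-5.50960592e-01  7.70068613e-01  1.39055096e+00 -4.44089210e-16
  9.80973082e-01  1.01983573e+00]
x (587, -271, 300) 0 [-5.50960592e-01  5.43894621e-01  1.01651626e+00 -4.44089210e-16
  1.58118177e+00  1.01983573e+00]
x (573, 79, 60) 0 [ 4.53611893e-03  6.20090194e-01  1.58122935e+00 -4.44089210e-16
  9.40273108e-01  1.57533245e+00]
x (560, 79, 110) 0.4 [ 0.00593405  0.38907348  1.93067028 -0.00564361  0.42186117  1.58141079]
x (560, 79, 130) 0.7 None
x (531, 390, 30) 0 [ 5.17259137e-01  7.80063901e-01  1.34470519e+00 -4.44089210e-16
  1.01682356e+00  2.08805546e+00]
y (587, -271, 23) 0 [-0.55096059  0.77006861  1.39055096  0.          0.98097308 -2.12175692]
y (587, -271, 300) 0 [-0.55096059  0.54389462  1.01651626  0.          1.58118177 -2.12175692]
y (573, 79, 60) 0 [ 4.53611893e-03  6.20090194e-01  1.58122935e+00 -4.44089210e-16
  9.40273108e-01 -1.56626021e+00]
y (560, 79, 110) 0.4 [ 0.00593405  0.38907348  1.93067028 -0.00564361  0.42186117 -1.56018186]
y (560, 79, 130) 0.7 None
y (531, 390, 30) 0 [ 5.17259137e-01  7.80063901e-01  1.34470519e+00 -4.44089210e-16
  1.01682356e+00 -1.05353719e+00]
```

```bash
cat >> h.py <<'E'
G=np.array([0,0,23.]); NOSE=np.array([-100,0,8.])
def tcp_for_nose(N,yaw,tilt): return np.asarray(N,float)+Rt(yaw,tilt).apply(G-NOSE)
E
python3 - <<'E'
from cell import r
from h import *
FY=R.from_euler("y",np.pi)
for nm,fl in(("x",FLIP),("y",FY)):
  for d in range(-180,180,20):
    y=np.radians(d); N=np.array([473,79,62])+Rt(y).apply([5,0,0])
    js=[]
    for t in np.radians([0,10,20,28,33,37]):
        q=r.solve_ik(list(tcp_for_nose(N,y,t)),list(tool(y,t,fl)));js.append(q)
    ok=[q is not None for q in js]
    if ok[0] : print(nm,d,sum(ok),js[0].round(2),[q for q in js if q is not None][-1].round(2))
E
```

```text
x -180 6 [ 0.01  0.31  2.11  0.    0.72 -1.56] [ 0.    0.62  1.53  0.    1.63 -1.57]
x -160 6 [-0.09  0.31  2.11  0.    0.72 -2.01] [ 0.07  0.62  1.53 -0.17  1.61 -1.8 ]
x -140 6 [-0.17  0.33  2.07  0.    0.74 -2.44] [ 0.13  0.61  1.57 -0.33  1.53 -2.03]
x -120 6 [-0.21  0.37  2.   -0.    0.77 -2.83] [ 0.18  0.58  1.63 -0.48  1.41 -2.24]
x -100 6 [-0.22  0.42  1.91 -0.    0.81  3.09] [ 0.22  0.53  1.72 -0.63  1.24 -2.43]
x -80 6 [-0.21  0.47  1.81 -0.    0.86  2.76] [ 0.24  0.48  1.82 -0.77  1.04 -2.61]
x -60 6 [-0.17  0.52  1.72 -0.    0.9   2.45] [ 0.23  0.42  1.92 -0.91  0.82 -2.78]
x -40 4 [-0.12  0.56  1.64 -0.    0.94  2.15] [ 0.1   0.38  1.94 -0.67  0.57  2.89]
x -20 5 [-0.06  0.59  1.58 -0.    0.97  1.86] [ 0.09  0.34  2.04 -0.81  0.32  2.73]
x 0 4 [ 0.    0.6   1.55 -0.    0.98  1.58] [ 0.01  0.35  2.   -0.01  0.31  1.59]
x 20 5 [ 0.07  0.6   1.55 -0.    0.98  1.29] [-0.07  0.32  2.07  0.83  0.31  0.4 ]
x 40 6 [ 0.12  0.59  1.58 -0.    0.97  1.  ] [-0.18  0.33  2.09  1.1   0.55 -0.23]
x 60 6 [ 0.17  0.56  1.64 -0.    0.94  0.7 ] [-0.23  0.37  2.02  0.94  0.79 -0.41]
x 80 6 [
[... 1203 characters left out ...]
-1.57] [ 0.01  0.35  2.   -0.01  0.31 -1.56]
y 20 5 [ 0.07  0.6   1.55 -0.    0.98 -1.85] [-0.07  0.32  2.07  0.83  0.31 -2.74]
y 40 5 [ 0.12  0.59  1.58  0.    0.97 -2.14] [-0.18  0.33  2.09  1.1   0.55  2.91]
y 60 6 [ 0.17  0.56  1.64  0.    0.94 -2.44] [-0.23  0.37  2.02  0.94  0.79  2.73]
y 80 6 [ 0.21  0.52  1.73  0.    0.9  -2.76] [-0.24  0.43  1.92  0.79  1.01  2.57]
y 100 6 [ 0.22  0.47  1.82  0.    0.85 -3.09] [-0.22  0.48  1.81  0.64  1.21  2.4 ]
y 120 6 [0.21 0.42 1.92 0.   0.81 2.83] [-0.18  0.53  1.71  0.49  1.37  2.22]
y 140 6 [0.17 0.37 2.01 0.   0.77 2.44] [-0.13  0.58  1.63  0.33  1.5   2.02]
y 160 6 [ 0.1   0.33  2.08 -0.    0.74  2.02] [-0.06  0.61  1.57  0.17  1.59  1.81]
```

```bash
python3 - <<'E'
from cell import r, eyes
from h import *
c=eyes.camera("wrist"); T=R.from_quat(r.read_ee_rot())
print(T.inv().apply(c["position"]-r.read_tcp_pos()).round(), (T.inv()*R.from_quat(c["orientation"])).as_matrix().round(2), c["fx"])
q=np.array(r.read_joint_positions())
r.move_linear([201,485,380],vel=250); 
r.reach([560,-262,330],list(tool(-.19))); print(r.read_clock(), r.read_tcp_pos())
c=eyes.camera("wrist"); cv2.imwrite("pics/w1.png",c["color"]); np.save("w1.npy",{k:v for k,v in c.items()},allow_pickle=True)
for P in((490,-251,30),(688,-289,30),(589,-270,54)): print(proj(c,P).round(1))
E
```

```text
[  83.    1. -143.] [[-0.   -0.95 -0.32]
 [ 1.   -0.   -0.  ]
 [ 0.   -0.32  0.95]] 304.6048895838176
3.9583 [ 560.35715422 -261.10097814  330.19011062]
[321.4 203.6]
[322.   60.3]
[321.8 139.5]
```

View pics/w1.png

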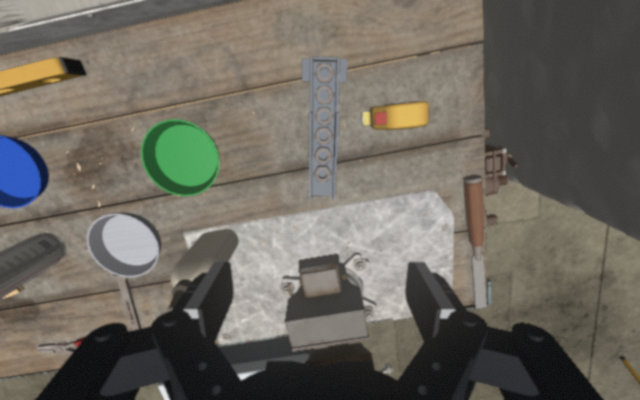

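The wrist view shows the trough running from (322,58) to (322,196), with nuts visible from y=72 to 172. The wrist camera sits on the tool's +x side, so I'll grip with the flip that puts it on the nose side. Next is a closer measurement.

```bash
sed -i 's/^FLIP=.*/FLIP=R.from_euler("y",np.pi)  # tool +x (camera side) = trough nose side/' h.py
python3 - <<'E'
from cell import r, eyes
from h import *
r.reach([589,-270,230],list(tool(-.19))); print(r.read_clock())
c=eyes.camera("wrist"); cv2.imwrite("pics/w2.png",c["color"])
im=c["color"].astype(int); m=((im[...,0]-im[...,2])>4).astype(np.uint8)*255
m=cv2.morphologyEx(m,cv2.MORPH_CLOSE,np.ones((7,7)))
cs,_=cv2.findContours(m,0,2); 
for k in sorted(cs,key=cv2.contourArea)[-5:]: print(cv2.contourArea(k),cv2.boundingRect(k))
for P in((490,-251,30),(688,-289,30),(589,-270,54)): print(proj(c,P).round(1))
# dish in top0 (arm moved away by now)
t=eyes.camera("top"); ti=t["color"].astype(int); mm=((ti[...,0]-ti[...,2])>4).astype(np.uint8)*255
mm[:190]=0;mm[250:]=0;mm[:,:285]=0;mm[:,345:]=0
k=max(cv2.findContours(mm,0,2)[0],key=cv2.contourArea); (u,v),rad=cv2.minEnclosingCircle(k)
p=on(t,u,v,26);print("dish",u,v,rad,p,"diam",np.linalg.norm(on(t,u+rad,v,26)-on(t,u-rad,v,26)))
cv2.imwrite("pics/w2m.png",np.hstack([cv2.resize(c["color"],(400,250)),cv2.cvtColor(cv2.resize(m,(400,250)),8)]))
E
```

```text
6.65
2575.0 (588, 0, 52, 60)
4488.5 (294, 87, 46, 164)
4608.5 (452, 348, 188, 52)
6701.0 (38, 325, 182, 75)
7854.0 (453, 91, 103, 102)
[318.4  79.2]
[318.7 251.2]
[318.5 178.5]
dish 316.67022705078125 220.3297882080078 17.44679832458496 [475.10416861  79.76287068  26.        ] diam 111.31871462345629
```

View pics/w2.png

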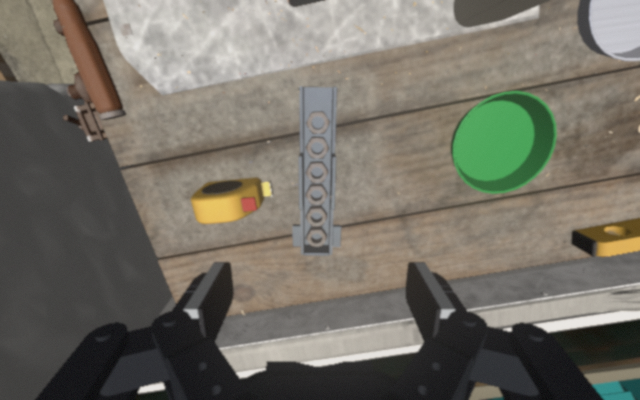

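```bash
python3 - <<'E'
from cell import r, eyes
from h import *
c=eyes.camera("wrist"); im=c["color"].astype(int); m=((im[...,0]-im[...,2])>4).astype(np.uint8)*255
m=cv2.morphologyEx(m,cv2.MORPH_CLOSE,np.ones((7,7)))
k=[k for k in cv2.findContours(m,0,2)[0] if cv2.boundingRect(k)[0] in range(285,300) and cv2.contourArea(k)>3000][0]
m2=np.zeros_like(m); cv2.drawContours(m2,[k],-1,255,-1)
rows=[]
for v in range(84,256,6):
    w=np.where(m2[v])[0]
    if len(w): rows.append((v,w[0],w[-1],(w[0]+w[-1])/2))
print(*rows,sep="\n")
x,y,w,h=cv2.boundingRect(k); A=np.array([q for q in rows if 92<q[0]<140 or 200<q[0]<246],float)
f=np.polyfit(A[:,0],A[:,3],1)
n=on(c,np.polyval(f,y),y-.5,30); e=on(c,np.polyval(f,y+h),y+h-.5,30)
print("nose",n,"tail",e,np.linalg.norm(n-e)); d=(e-n)/np.linalg.norm(e-n)
n8=on(c,np.polyval(f,y),y-.5,8);print("nose@8",n8)
print("ctr from tail",e-100*d,"from nose",n+100*d,"yaw",np.arctan2(d[1],d[0]))
g=c["color"][y-2:y+12,x-4:x+w+4]; cv2.imwrite("pics/g.png",g)
E
```

```text
(90, np.int64(300), np.int64(335), np.float64(317.5))
(96, np.int64(300), np.int64(335), np.float64(317.5))
(102, np.int64(300), np.int64(335), np.float64(317.5))
(108, np.int64(300), np.int64(335), np.float64(317.5))
(114, np.int64(300), np.int64(335), np.float64(317.5))
(120, np.int64(301), np.int64(334), np.float64(317.5))
(126, np.int64(301), np.int64(335), np.float64(318.0))
(132, np.int64(301), np.int64(334), np.float64(317.5))
(138, np.int64(300), np.int64(334), np.float64(317.0))
(144, np.int64(301), np.int64(334), np.float64(317.5))
(150, np.int64(301), np.int64(333), np.float64(317.0))
(156, np.int64(301), np.int64(333), np.float64(317.0))
(162, np.int64(299), np.int64(334), np.float64(316.5))
(168, np.int64(300), np.int64(334), np.float64(317.0))
(174, np.int64(300), np.int64(334), np.float64(317.0))
(180, np.int64(300), np.int64(334), np.float64(317.0))
(186, np.int64(300), np.int64(333), np.float64(316.5))
(192, np.int64(300), np.int64(333), np.float64(316.5))
(198, np.int64(300), np.int64(333), np.float64(316.5))
(204, np.int64(300), np.int64(333), np.float64(316.5))
(210, np.int64(302), np.int64(331), np.float64(316.5))
(216, np.int64(302), np.int64(331), np.float64(316.5))
(222, np.int64(302), np.int64(331), np.float64(316.5))
(228, np.int64(294), np.int64(339), np.float64(316.5))
(234, np.int64(294), np.int64(338), np.float64(316.0))
(240, np.int64(295), np.int64(338), np.float64(316.5))
(246, np.int64(302), np.int64(330), np.float64(316.0))
nose [ 496.86806602 -252.98723559   30.        ] tail [ 683.67687665 -291.3286108    30.        ] 190.70289138227594
nose@8 [ 496.18333484 -252.9359243     8.        ]
ctr from tail [ 585.71883874 -271.22331773   30.        ] from nose [ 594.82610392 -273.09252867   30.        ] yaw -0.20243268180332705
```

```bash
python3 - <<'E'
from cell import r, eyes
from h import *
c=eyes.camera("wrist"); im=c["color"]
g=cv2.cvtColor(im,6)
for u in (298,336): print("foot col",u,[(v,int(g[v,u])) for v in range(219,252)])
print("mid",[(v,int(g[v,317])) for v in range(80,98)]); print("wall",[(v,int(g[v,304])) for v in range(238,260)]); print("mid",[(v,int(g[v,317])) for v in range(238,260)])
d=np.array([np.cos(-.2),np.sin(-.2),0])
for nm,v,z,xt in(("nose30",86,30,-100),("nose8",86,8,-100),("cheek-",159.5,54,-30),("cheek+",207.5,54,30),("foot-",225,8,70),("foot+",244,8,100),("tail30",252,30,100)):
    p=on(c,317,v,z); print(nm,p.round(1),"ctr",(p-xt*d).round(1))
print(r.read_clock())
E
```

```text
foot col 298 [(219, 132), (220, 133), (221, 134), (222, 134), (223, 128), (224, 109), (225, 99), (226, 118), (227, 134), (228, 140), (229, 143), (230, 143), (231, 142), (232, 141), (233, 141), (234, 142), (235, 140), (236, 141), (237, 140), (238, 142), (239, 140), (240, 139), (241, 138), (242, 140), (243, 139), (244, 139), (245, 135), (246, 131), (247, 134), (248, 140), (249, 142), (250, 143), (251, 144)]
foot col 336 [(219, 126), (220, 127), (221, 126), (222, 127), (223, 122), (224, 107), (225, 94), (226, 107), (227, 127), (228, 139), (229, 143), (230, 142), (231, 143), (232, 142), (233, 141), (234, 141), (235, 140), (236, 142), (237, 140), (238, 140), (239, 140), (240, 140), (241, 142), (242, 140), (243, 140), (244, 141), (245, 141), (246, 143), (247, 137), (248, 135), (249, 135), (250, 140), (251, 143)]
mid [(80, 144), (81, 141), (82, 140), (83, 140), (84, 140), (85, 138), (86, 136), (87, 139), (88, 143), (89, 146), (90, 146), (91, 146), (92, 147), (93, 146), (94, 145), (95, 146), (96, 146), (97, 145)]
wall [(238, 110), (239, 111), (240, 111), (241, 112), (242, 110), (243, 106), (244, 95), (245, 89), (246, 84), (247, 85), (248, 82), (249, 85), (250, 85), (251, 86), (252, 97), (253, 115), (254, 125), (255, 127), (256, 132), (257, 132), (258, 131), (259, 132)]
mid [(238, 125), (239, 100), (240, 81), (241, 78), (242, 90), (243, 120), (244, 140), (245, 143), (246, 122), (247, 96), (248, 77), (249, 71), (250, 71), (251, 75), (252, 94), (253, 119), (254, 132), (255, 130), (256, 129), (257, 125), (258, 125), (259, 126)]
nose30 [ 496.2 -253.7   30. ] ctr [ 594.2 -273.6   30. ]
nose8 [ 495.5 -253.7    8. ] ctr [ 593.5 -273.6    8. ]
cheek- [ 568.4 -267.6   54. ] ctr [ 597.8 -273.6   54. ]
cheek+ [ 621.4 -278.    54. ] ctr [ 592. -272.   54.]
foot- [ 661.6 -286.1    8. ] ctr [ 593.  -272.2    8. ]
foot+ [ 688.6 -291.4    8. ] ctr [ 590.6 -271.5    8. ]
tail30 [ 688.7 -291.2   30. ] ctr [ 590.7 -271.4   30. ]
6.85
```

```bash
sed -i 's/^G=.*/G=np.array([0,0,20.]); NOSE=np.array([-100,0,8.])/' h.py
python3 - <<'E'
from cell import r, eyes
from h import *
r.set_gripper(56,80)
q=list(tool(-.2))
r.move_linear([593,-272.4,90],vel=150,ori=q)
print("guard",r.move_linear([593,-272.4,20],vel=60,guard=8), r.read_tcp_pos())
r.set_gripper(30,80); print("gap",r.read_finger_gap(),r.read_gripper_force(),r.read_clock())
f0=r.read_force()
r.move_linear([593,-272.4,60],vel=60); r.sleep(.3)
print("gap",r.read_finger_gap(),r.read_force()-f0,r.read_moment(),r.read_clock())
c=eyes.camera("wrist"); cv2.imwrite("pics/w3.png",c["color"])
print("side", "nose proj",proj(c,[593-100*np.cos(.2),-272.4+100*np.sin(.2),48]))
E
```

```text
guard False [ 593.30330305 -272.61352203   20.51632799]
gap 38.949724975272574 81.3778170850128 9.9417
gap 39.13195140089861 [ 0.34866007 -0.40032966 -8.07231921] [0.00457313 0.00192537 0.0371859 ] 11.0583
side nose proj [317.67304063  58.89127808]
```

View pics/w3.png

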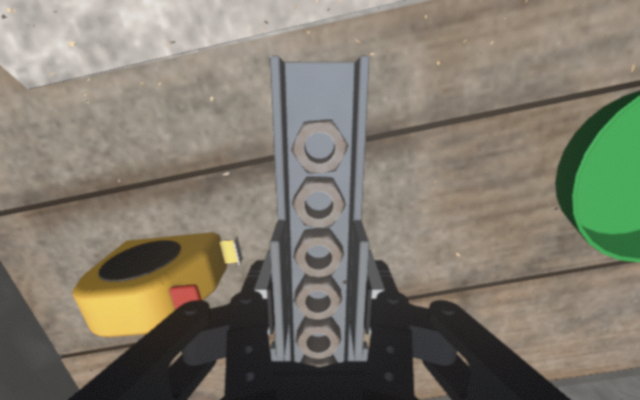

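The wrist view, fixed to the trough, shows the nose edge at row 61 and nuts 1–5 centred at rows 147, 204, 257, 300 and 342, column 319. That makes it a good view for closed-loop pouring. Next I'll calibrate the nut tracking offline.

```bash
cat >> h.py <<'E'
from cell import r, eyes
# trough-fixed camera model (grip frame fixed): from tool-frame camera pose
def snap():
    c=eyes.camera("wrist"); return c
def cam_in_trough(c):
    T=R.from_quat(r.read_ee_rot()); p=T.inv().apply(c["position"]-r.read_tcp_pos()); o=T.inv()*R.from_quat(c["orientation"])
    return {**c,"position":FLIP.apply(p)+G,"orientation":(FLIP*o).as_quat()}
def profile(im):
    s=im[:,296:344].astype(float); return (s[...,2]-s[...,0]).mean(1), s.mean((1,2))
E
python3 - <<'E'
from h import *
c=cam_in_trough(snap()); print(c["position"].round(1))
f,b=profile(c["color"])
for v in range(40,370,6): print(v,round(f[v],1),round(b[v]),on(c,319,v,21).round(1)[:2],on(c,319,v,8).round(1)[0])
E
```

```text
[-83.1   0.5 163.1]
40 26.9 145 [-105.7    0.6] -107.8
46 24.0 146 [-103.4    0.6] -105.3
52 20.7 143 [-101.2    0.6] -102.8
58 20.4 144 [-98.9   0.6] -100.3
64 -12.6 151 [-96.5   0.6] -97.8
70 -14.3 154 [-94.2   0.6] -95.2
76 -14.5 153 [-91.8   0.6] -92.6
82 -14.8 153 [-89.4   0.6] -89.9
88 -14.9 153 [-86.9   0.6] -87.3
94 -13.9 152 [-84.4   0.6] -84.6
100 -14.1 152 [-81.9   0.6] -81.8
106 -14.1 152 [-79.4   0.6] -79.1
112 -14.1 152 [-76.8   0.6] -76.3
118 -13.4 148 [-74.2   0.6] -73.4
124 3.2 142 [-71.6   0.6] -70.6
130 8.9 150 [-69.    0.6] -67.7
136 0.8 151 [-66.3   0.6] -64.7
142 -1.7 150 [-63.5   0.6] -61.7
148 -1.0 144 [-60.8   0.6] -58.7
154 0.8 139 [-58.    0.6] -55.7
160 6.7 127 [-55.1   0.6] -52.6
166 6.4 150 [-52.3   0.6] -49.4
172 -5.5 142 [-49.3   0.6] -46.3
178 -2.7 109 [-46.4   0.6] -43.0
184 4.6 136 [-43.4   0.6] -39.8
190 10.1 143 [-40.4   0.6] -36.5
196 2.1 146 [-37.3   0.6] -33.1
202 2.3 141 [-34.2   0.6] -29.7
208 6.0 123 [-31.    0.6] -26.3
214 8.4 118 [-27.9   0.6] -22.8
220 7.9 150 [-24.6   0.6] -19.3
226 -2.3 141 [-21.3   0.6] -15.7
232 0.3 103 [-18.    0.6] -12.0
238 6.7 124 [-14.6   0.6] -8.4
244 13.2 134 [-11.2   0.6] -4.6
250 4.9 140 [-7.7  0.6] -0.8
256 7.9 118 [-4.2  0.6] 3.0
262 10.3 108 [-0.6  0.5] 6.9
268 8.7 136 [3.  0.5] 10.9
274 4.9 139 [6.7 0.5] 14.9
280 2.2 96 [10.4  0.5] 19.0
286 9.8 125 [14.2  0.5] 23.1
292 9.1 134 [18.1  0.5] 27.3
298 10.1 110 [22.   0.5] 31.6
304 10.4 105 [25.9  0.5] 35.9
310 8.3 127 [30.   0.5] 40.3
316 5.3 140 [34.   0.5] 44.8
322 2.6 92 [38.2  0.5] 49.3
328 9.6 118 [42.4  0.5] 53.9
334 9.8 129 [46.7  0.5] 58.6
340 12.1 100 [51.1  0.5] 63.3
346 8.7 108 [55.5  0.5] 68.1
352 7.8 140 [60.   0.5] 73.1
358 3.7 103 [64.5  0.5] 78.0
364 4.6 63 [69.2  0.5] 83.1
```

```bash
cat >> h.py <<'E'
def nuts(c, dbg=None):
    """trough-frame x of the nuts seen, from the holes in the brown rings (z=21 plane)"""
    im=cv2.GaussianBlur(cv2.resize(c["color"][:372,276:364],None,fx=2,fy=2,interpolation=2),(3,3),0).astype(int)
    m=((im[...,2]-im[...,0])>3).astype(np.uint8)*255
    m=cv2.morphologyEx(m,cv2.MORPH_CLOSE,np.ones((3,3)))
    if dbg: cv2.imwrite(dbg,m)
    k,h=cv2.findContours(m,cv2.RETR_CCOMP,2); out=[]
    for i,q in enumerate(k):
        if h[0][i][3]<0: continue
        x,y,w,hh=cv2.boundingRect(q); a=cv2.contourArea(q)
        if a>450 and w>28 and w<75 and hh<75 and abs(x+w/2-87)<16:
            u,v=276+(x+w/2)/2,(y+hh/2)/2; out.append(round(float(on(c,u,v,21)[0]),1))
    return sorted(out)
E
python3 - <<'E'
from h import *
c=cam_in_trough(snap()); print(nuts(c,"pics/m.png"))
m=cv2.imread("pics/m.png"); cv2.imwrite("pics/m2.png",np.hstack([m,cv2.resize(c["color"][:372,276:364],None,fx=2,fy=2)])[:740])
E
```

```text
[-61.7, -34.4, -6.5, 20.5]
```

```bash
python3 - <<'E'
import cv2; m=cv2.imread("pics/m2.png"); cv2.imwrite("pics/m3.png",cv2.resize(m,(284,600)))
E
```

```text
(no output)
```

View pics/m3.png

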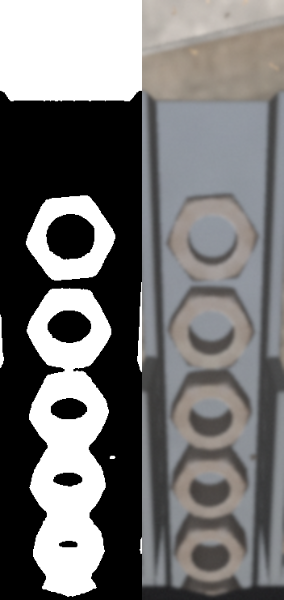

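```bash
cat >> h.py <<'E'
N=np.array([467.,80.,60.]); Y=-np.pi
def tilt(deg,vel=60):
    t=np.radians(deg); r.move_linear(list(tcp_for_nose(N,Y,t)),vel=vel,ori=list(tool(Y,t)))
E
python3 - <<'E'
from h import *
p=lambda s:print(s,round(r.read_clock(),2))
r.move_linear([593,-272.4,262],vel=200); p("up")
r.move_linear([485,-95,265],vel=160,ori=list(tool(-1.7))); p("mid")
r.move_linear([367,80,265],vel=160,ori=list(tool(Y))); p("over")
P=tcp_for_nose(N,Y,0); r.move_linear(list(P),vel=150,ori=list(tool(Y))); p("down")
print(r.read_joint_positions().round(2), nuts(cam_in_trough(snap())))
tilt(8,40); p("8"); tilt(8.5,20); p("8.5"); tilt(9.5,20); p("9.5"); tilt(9.0,100); p("9")
c=snap(); cv2.imwrite("pics/w4.png",c["color"]); print(nuts(cam_in_trough(c)), r.read_finger_gap(), r.read_clock())
E
```

```text
up 12.37
mid 14.02
over 15.69
down 17.12
[0.01 0.31 2.12 0.   0.71 1.58] [-62.3, -35.6, -7.6, 19.3]
8 17.68
8.5 17.93
9.5 18.18
9 18.43
[-62.2, -35.2, -7.2, 19.6] 39.17799717089037 18.475
```

View pics/w4.png

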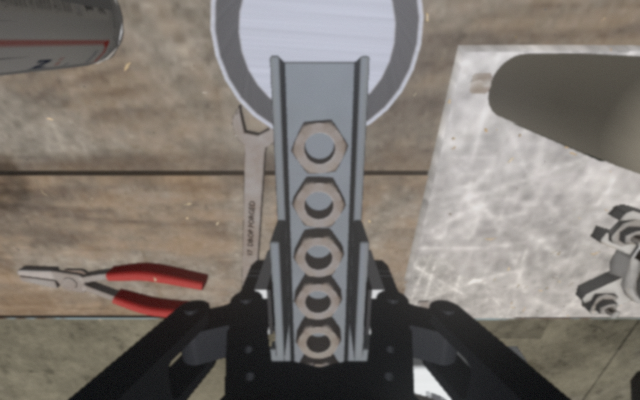

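The wrist view shows the nose at row 61, inside the dish rim, with nut holes at x = −62, −35, −7 and +19, unmoved. The pour starts with a first careful burst.

```bash
cat >> h.py <<'E'
def look():
    c=snap(); return r.read_clock(),nuts(cam_in_trough(c)),c
E
python3 - <<'E'
from h import *
tilt(15,30); t,n0,_=look(); print(t,n0); f0=np.mean([r.read_force() for _ in range(5)],0); print("F",f0.round(2))
a=15
while a<36:
    a+=.5; tilt(a,40); t,n,_=look()
    if not n or abs(n[0]-n0[0])>1.0: break
print("onset",a,t,n)
pn,pt=n[0],t
for i in range(40):
    t,n,_=look(); v=(n[0]-pn)/(t-pt); print(round(t,2),n,round(v))
    if n0[0]-n[0]>16 or v<-35: break
    pn,pt=n[0],t
    if i%6==5 and abs(v)<2: a+=.4; tilt(a,40); print("a",a)
tilt(a-5,200)
for i in range(2): t,n,_=look(); print(round(t,2),n); r.sleep(.15)
print("a",a)
E
```

```text
19.025 [-62.8, -35.7, -7.6, 19.2]
F [ 0.15  0.05 -3.62]
onset 20.0 22.025 [-63.9, -35.4, -7.3, 19.5]
22.07 [-63.9, -35.4, -7.3, 19.5] 0
22.12 [-64.1, -35.4, -7.3, 19.5] -4
22.18 [-63.9, -35.4, -7.3, 19.6] 4
22.23 [-63.9, -35.4, -7.1, 19.5] 0
22.27 [-64.2, -35.4, -7.1, 19.5] -6
22.32 [-64.0, -35.4, -7.1, 19.6] 4
22.38 [-64.2, -35.4, -7.2, 19.6] -4
22.43 [-64.0, -35.4, -7.3, 19.6] 4
22.48 [-64.0, -35.5, -7.4, 19.7] 0
22.52 [-64.1, -35.4, -7.1, 19.6] -2
22.57 [-64.2, -35.5, -7.4, 19.6] -2
22.62 [-64.3, -35.5, -7.2, 19.6] -2
a 20.4
22.93 [-64.3, -35.4, -7.4, 19.5] 0
22.98 [-64.4, -35.4, -7.4, 19.5] -2
23.02 [-64.4, -35.4, -7.3, 19.4] 0
23.07 [-64.4, -35.5, -7.4, 19.6] 0
23.12 [-64.3, -35.5, -7.4, 19.4] 2
23.18 [-64.5, -35.4, -7.2, 19.6] -4
23.23 [-64.5, -35.5, -7.4, 19.6] 0
23.27 [-64.6, -35.5, -7.4, 19.6] -2
23.32 [-64.4, -35.5, -7.4, 19.4] 4
23.38 [-64.5, -35.5, -7.4, 19.4] -2
23.43 [-64.5, -35.5, -7.4, 19.4] 0
23.48 [-64.5, -35.5, -7.4, 19.4] 0
a 20.799999999999997
23.77 [-64.7, -35.5, -7.4, 19.4] -1
23.82 [-64.7, -35.5, -7.4, 19.4] 0
23.88 [-64.6, -35.6, -7.4, 19.4] 2
23.93 [-64.6, -35.6, -7.4, 19.4] 0
23.98 [-64.6, -35.5, -7.4, 19.4] 0
24.02 [-64.7, -35.6, -7.4, 19.4] -2
24.07 [-64.7, -35.6, -7.4, 19.4] 0
24.12 [-64.7, -35.6, -7.5, 19.3] 0
24.18 [-64.7, -35.6, -7.4, 19.4] 0
24.23 [-64.7, -35.6, -7.4, 19.4] 0
24.27 [-64.7, -35.6, -7.5, 19.3] 0
24.32 [-64.7, -35.6, -7.5, 19.4] 0
a 21.199999999999996
24.62 [-65.0, -35.7, -7.7, 19.1] -1
24.68 [-65.0, -35.8, -7.6, 19.2] 0
24.73 [-64.8, -35.8, -7.5, 19.2] 4
24.77 [-65.0, -35.6, -7.5, 19.4] -4
25.07 [-72.9, -42.0, -12.9, 14.4]
25.27 [-73.9, -42.9, -13.6, 13.7]
a 21.199999999999996
```

```bash
cat > pour.py <<'E'
from h import *
import sys
a=float(sys.argv[1]); X=np.array(eval(sys.argv[2]),float); goal=int(sys.argv[3]); tmax=float(sys.argv[4])
t0=r.read_clock(); pt=t0; V=0.; base=a; low=False
while r.read_clock()-t0<tmax:
    t,n,c=look(); dt=t-pt; D=[]
    Xp=X+V*dt
    for i in range(6):
        m=[x for x in n if abs(x-Xp[i])<13]
        if m and X[i]>-900:
            x=min(m,key=lambda q:abs(q-Xp[i])); D.append(x-X[i]); X[i]=x
        elif X[i]>-900 and i<4 and X[i]<-84: X[i]=-999
    d=np.median(D) if D else 0; V=min(0,d/dt) if dt>0 else 0; pt=t
    for i in (4,5): X[i]=X[i] if any(abs(x-X[i])<.1 for x in n) else X[3]+27.3*(i-3)
    print(round(t,2),"a",round(a,1),n,[int(x) for x in X],"v",round(V),"Fz",round(float(np.mean([r.read_force()[2] for _ in range(4)])),2))
    if X[goal-1]<-97: break
    if V<-30 and not low: a-=3.2; low=True; tilt(a,60)
    elif V>-4:
        a+= 2.9 if low else .3; low=False; tilt(a,30)
tilt(a-4 if not low else a-1,40); t,n,c=look(); print("end",t,a,n); cv2.imwrite("pics/p%d.png"%(t*100),c["color"])
E
python3 pour.py 20.6 "[-73.9,-42.9,-13.6,13.7,41,68]" 1 9
```

```text
25.48 a 20.6 [-74.1, -43.0, -13.8, 13.6] [-74, -43, -13, 13, 40, 68] v -3 Fz -3.61
25.95 a 20.9 [-75.5, -43.9, -14.6, 12.5] [-75, -43, -14, 12, 39, 67] v -2 Fz -2.38
26.25 a 21.2 [-75.4, -43.5, -14.3, 12.7] [-75, -43, -14, 12, 40, 67] v 0 Fz -3.83
26.55 a 21.5 [-75.6, -43.8, -14.2, 12.6] [-75, -43, -14, 12, 39, 67] v 0 Fz -2.82
26.85 a 21.8 [-76.0, -44.0, -14.5, 12.6] [-76, -44, -14, 12, 39, 67] v -1 Fz -3.39
27.15 a 22.1 [-76.5, -44.0, -14.5, 12.6] [-76, -44, -14, 12, 39, 67] v 0 Fz -3.85
27.45 a 22.4 [-77.2, -44.1, -14.5, 12.3] [-77, -44, -14, 12, 39, 66] v -1 Fz -3.73
27.75 a 22.7 [-78.3, -44.5, -14.6, 12.3] [-78, -44, -14, 12, 39, 66] v -1 Fz -2.72
28.05 a 23.0 [-80.0, -45.5, -14.9, 12.2] [-80, -45, -14, 12, 39, 66] v -2 Fz -3.95
28.35 a 23.3 [-82.2, -46.7, -15.6, 11.2] [-82, -46, -15, 11, 38, 65] v -4 Fz -3.81
28.65 a 23.6 [-85.2, -48.8, -17.1, 9.8] [-85, -48, -17, 9, 37, 64] v -6 Fz -2.89
28.7 a 23.6 [-86.1, -49.6, -17.6, 9.4] [-86, -49, -17, 9, 36, 64] v -13 Fz -3.51
28.75 a 23.6 [-87.0, -50.3, -18.1, 8.7] [-87, -50, -18, 8, 36, 63] v -14 Fz -3.41
28.8 a 23.6 [-87.9, -51.1, -18.7, 7.8] [-87, -51, -18, 7, 35, 62] v -17 Fz -3.12
28.85 a 23.6 [-88.8, -51.9, -19.5, 7.0] [-88, -51, -19, 7, 34, 61] v -16 Fz -3.6
28.9 a 23.6 [-89.8, -52.8, -20.4, 6.1, 29.3] [-89, -52, -20, 6, 29, 60] v -18 Fz -3.57
28.95 a 23.6 [-90.8, -53.6, -21.0, 5.3, 28.1] [-90, -53, -21, 5, 28, 59] v -16 Fz -3.56
29.0 a 23.6 [-91.9, -54.7, -21.9, 4.3, 27.3] [-91, -54, -21, 4, 27, 58] v -20 Fz -2.97
29.05 a 23.6 [-93.4, -55.8, -22.7, 3.3, 26.1] [-93, -55, -22, 3, 26, 57] v -22 Fz -2.73
29.1 a 23.6 [-94.6, -56.9, -23.7, 2.3, 25.1] [-94, -56, -23, 2, 25, 56] v -20 Fz -2.64
29.15 a 23.6 [-96.0, -58.0, -24.8, 1.0, 24.1] [-96, -58, -24, 1, 24, 55] v -22 Fz -3.82
29.2 a 23.6 [-97.5, -59.4, -25.7, -0.3, 22.7] [-97, -59, -25, 0, 22, 54] v -28 Fz -3.67
end 29.575 23.60000000000001 [-64.2, -30.7, -7.6, 15.7]
```

```bash
sed -i 's/    elif V>-4:/    elif V<=-4: r.sleep(.04)\n    else:/' pour.py; python3 pour.py 22.3 "[-999,-64.2,-30.7,-7.6,19,45]" 3 11
```

```text
29.62 a 22.3 [-64.4, -31.2, -7.6, 15.7] [-999, -64, -31, -7, 15, 47] v -7 Fz -3.11
29.72 a 22.3 [-64.7, -31.3, -7.7, 15.4] [-999, -64, -31, -7, 15, 46] v -2 Fz -2.97
30.09 a 22.6 [-71.2, -37.2, -14.0, 9.1] [-999, -71, -37, -14, 9, 40] v -17 Fz -3.23
30.18 a 22.6 [-73.2, -39.1, -16.1, 6.9, 29.5] [-999, -73, -39, -16, 6, 29] v -23 Fz -2.88
30.27 a 22.6 [-73.9, -39.5, -16.5, 6.4, 29.2] [-999, -73, -39, -16, 6, 29] v -4 Fz -3.76
30.37 a 22.6 [-73.9, -39.4, -16.4, 6.2, 29.1] [-999, -73, -39, -16, 6, 29] v 0 Fz -3.64
30.67 a 22.9 [-73.9, -39.5, -16.4, 6.4, 29.6] [-999, -73, -39, -16, 6, 29] v 0 Fz -3.32
30.97 a 23.2 [-73.9, -39.6, -16.5, 6.5, 29.1] [-999, -73, -39, -16, 6, 29] v 0 Fz -3.21
31.27 a 23.5 [-74.6, -39.5, -16.4, 6.4, 29.3] [-999, -74, -39, -16, 6, 29] v 0 Fz -3.93
31.57 a 23.8 [-77.6, -40.8, -17.9, 4.8, 27.9] [-999, -77, -40, -17, 4, 27] v -5 Fz -3.39
31.66 a 23.8 [-79.5, -42.6, -19.7, 3.2, 26.2] [-999, -79, -42, -19, 3, 26] v -20 Fz -3.1
31.75 a 23.8 [-81.9, -44.9, -21.7, 1.2, 23.9] [-999, -81, -44, -21, 1, 23] v -25 Fz -2.71
31.84 a 23.8 [-85.0, -47.5, -24.3, -1.5, 21.5] [-99
[... 279 characters left out ...]
 -37, -13, 10] v -4 Fz -2.79
32.69 a 23.5 [-70.4, -46.3, -21.9, 0.9] [-999, -999, -70, -46, -21, 0] v -25 Fz -3.53
32.78 a 23.5 [-75.8, -51.3, -27.2, -4.4] [-999, -999, -75, -51, -27, -4] v -58 Fz -2.42
33.08 a 20.3 [-86.5, -61.6, -38.5, -14.4] [-999, -999, -86, -61, -38, -14] v -35 Fz -1.91
33.17 a 20.3 [-86.9, -62.0, -38.9, -15.0] [-999, -999, -86, -62, -38, -15] v -4 Fz -2.08
33.27 a 20.3 [-87.1, -62.2, -39.1, -15.3] [-999, -999, -87, -62, -39, -15] v -2 Fz -2.36
33.63 a 23.2 [-94.9, -69.4, -46.3, -22.5] [-999, -999, -94, -69, -46, -22] v -20 Fz -2.86
33.73 a 23.2 [-99.3, -73.5, -50.2, -26.8] [-999, -999, -99, -73, -50, -26] v -46 Fz -2.83
end 34.1 23.200000000000003 [-78.9, -56.2, -33.1]
```

```bash
python3 - <<'E'
from h import *
tilt(10,30); tilt(0,40); t,n,c=look(); print(t,n)
cv2.imwrite("pics/w5.png",c["color"])
E
```

```text
35.4333 [-79.6, -56.4, -33.4]
```

View pics/w5.png

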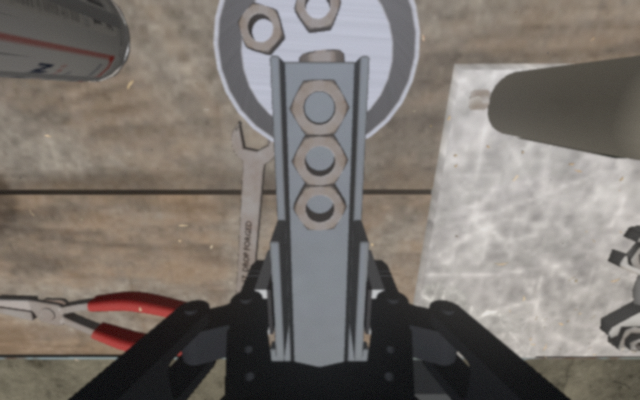

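The view shows two nuts flat in the dish at (262,28) and (318,10), and a third at (322,55) just ahead of the nose. Nuts 4–6 sit in the trough at rows 107, 160 and 208. Next I'll lift, carry over the can and measure the board numerically.

```bash
cat > board.py <<'E'
from h import *
def bmask(im):
    h=cv2.cvtColor(im,cv2.COLOR_BGR2HSV); return cv2.inRange(h,(12,75,120),(28,200,255))
E
python3 - <<'E'
from board import *
P=tcp_for_nose(N,Y,0); r.move_linear([P[0],P[1],275],vel=180)
t=eyes.camera("top"); s=eyes.camera("side")
T=cv2.imread("pics/top0.png"); h=cv2.cvtColor(T,cv2.COLOR_BGR2HSV)
print("hsv board",h[190:235:15,205:235:10].reshape(-1,3)[:6].tolist(),"bench",h[190:250:20,180:196:8].reshape(-1,3).tolist())
m=bmask(T); m[:,:185]=0;m[:,255:]=0;m[:160]=0;m[262:]=0
k=max(cv2.findContours(cv2.morphologyEx(m,cv2.MORPH_CLOSE,np.ones((5,5))),0,2)[0],key=cv2.contourArea)
b=cv2.boxPoints(cv2.minAreaRect(k)); w=np.array([on(t,*p,12) for p in b]); print(b.round(1).tolist(),w.round(1).tolist(),[round(np.linalg.norm(w[i]-w[i-1])) for i in range(4)],w.mean(0))
r.move_linear([450,236,278],vel=170,ori=list(tool(-1.48))); 
r.move_linear([529.4,388.3,278],vel=170,ori=list(tool(.185))); print(r.read_clock())
r.move_linear([529.4,388.3,110],vel=150); print(r.read_clock(),r.read_tcp_pos().round(1),r.read_finger_gap())
c=snap(); cv2.imwrite("pics/b1.png",c["color"]); c=cam_in_trough(c); np.save("b1.npy",c,allow_pickle=True)
m=bmask(c["color"]); zb=12-90
for v in range(20,330,20):
    x=np.where(m[v])[0]; print(v,len(x),[(int(q),on(c,q,v,zb)[:2].round(1).tolist()) for q in (x[0],x[-1])] if len(x) else "")
print(nuts(c))
for P in((-125,-60),(-125,60),(-40,-60),(-40,60)): print(P,proj(c,[*P,zb]).round())
E
```

```text
hsv board [[19, 95, 217], [20, 94, 227], [21, 90, 225], [20, 94, 227], [20, 95, 225], [20, 95, 222]] bench [[18, 58, 144], [18, 42, 156], [22, 55, 116], [18, 58, 124], [20, 35, 146], [23, 35, 151]]
[[192.5, 177.10000610351562], [230.89999389648438, 169.0], [248.1999969482422, 250.3000030517578], [209.8000030517578, 258.5]] [[650.4, 476.4, 12.0], [668.6, 349.5, 12.0], [397.5, 303.9, 12.0], [381.0, 426.4, 12.0]] [274, 128, 275, 124] [524.37212469 389.02844274  12.        ]
40.4333
41.7 [530.  388.7 111.2] 39.01933382151947
20 0 
40 138 [(240, [-121.2, -55.6]), (406, [-121.2, 61.9])]
60 116 [(241, [-108.3, -56.0]), (405, [-108.3, 62.4])]
80 62 [(243, [-94.9, -55.6]), (403, [-94.9, 62.1])]
100 62 [(244, [-80.9, -56.0]), (402, [-80.9, 62.6])]
120 60 [(246, [-66.4, -55.7]), (400, [-66.4, 62.4])]
140 59 [(247, [-51.3, -56.1]), (398, [-51.2, 62.1])]
160 57 [(249, [-35.4, -55.7]), (396, [-35.4, 61.8])]
180 98 [(250, [-19.0, -56.1]), (579, [-18.8, 212.7])]
200 142 [(250, [-1.7, -57.4]), (608, [-1.6, 241.7])]
220 189 [(253, [16.3, -56.1]), (616, [16.4, 254.0])]
240 181 [(255, [35.2, -55.7]), (615, [35.3, 259.1])]
260 148 [(257, [55.0, -55.3]), (605, [55.1, 256.4])]
280 111 [(478, [75.8, 146.2]), (588, [75.9, 247.1])]
300 52 [(503, [97.7, 173.4]), (554, [97.7, 221.4])]
320 0 
[-78.7, -55.6, -32.7]
(-125, -60) [233.  34.]
(-125, 60) [404.  34.]
(-40, -60) [243. 154.]
(-40, 60) [394. 154.]
```

```bash
python3 - <<'E'
from board import *
c=snap(); im=c["color"]; c=cam_in_trough(c); print(r.read_tcp_pos().round(1), c["position"].round(1)); zb=12-(r.read_tcp_pos()[2]-20)
m=bmask(im)
E=[]
for u in list(range(250,290,8))+list(range(360,400,8)):
    v=np.where(m[:60,u])[0][0]; E.append(on(c,u,v,zb)[:2]); 
E=np.array(E); print("front edge",E.round(1).tolist()); f=np.polyfit(E[:,1],E[:,0],1); print("edge x at y=3",np.polyval(f,3),"slope",f[0])
L=[];Rr=[]
for v in range(45,160,5):
    x=np.where(m[v,:460])[0]; L.append(on(c,x[0]-.5,v,zb)[:2]); Rr.append(on(c,x[-1]+.5,v,zb)[:2])
for q in(L,Rr):
    q=np.array(q); f=np.polyfit(q[:,0],q[:,1],1); print("side y0",f[1].round(2),"slope",f[0].round(4))
g=cv2.cvtColor(im,6).astype(float)
d=g[42:56].mean(0); print("row42-56",[(u,int(d[u])) for u in range(262,380,2)])
mm=((im[...,0].astype(int)-im[...,2])>4)
for v in(70,76,88): 
    x=np.where(mm[v,255:385])[0]+255; print("trough",v,x[0],x[-1],[on(c,q,v,30)[1].round(2) for q in(x[0]-.5,x[-1]+.5)])
for z,y in((zb,-23),(zb,23),(zb-7,-23),(zb-7,23),(30,-20),(30,20)): print(z,y,proj(c,[-112 if z<0 else -95,y,z]).round(1))
E
```

```text
[529.9 388.6 111.2] [-82.8   0.2 163.3]
front edge [[-122.0, -48.7], [-122.0, -43.0], [-122.0, -37.4], [-122.0, -31.7], [-122.0, -26.0], [-122.0, 29.5], [-122.0, 35.2], [-121.9, 40.9], [-121.9, 46.6], [-121.9, 52.3]]
edge x at y=3 -121.9635910600909 slope 0.0003957698294240778
side y0 -56.69 slope -0.0019
side y0 63.39 slope 0.0047
row42-56 [(262, 205), (264, 203), (266, 202), (268, 202), (270, 202), (272, 198), (274, 197), (276, 195), (278, 194), (280, 192), (282, 189), (284, 187), (286, 186), (288, 186), (290, 167), (292, 174), (294, 200), (296, 198), (298, 197), (300, 198), (302, 197), (304, 194), (306, 193), (308, 192), (310, 192), (312, 194), (314, 197), (316, 200), (318, 202), (320, 205), (322, 206), (324, 208), (326, 208), (328, 208), (330, 208), (332, 206), (334, 203), (336, 200), (338, 198), (340, 197), (342, 197), (344, 198), (346, 199), (348, 200), (350, 201), (352, 200), (354, 172), (356, 160), (358, 193), (360, 196), (362, 196), (364, 196), (366, 198), (368, 202), (370, 207), (372, 208), (374, 207), (376, 206), (378, 204)]
trough 70 272 366 [np.float64(-18.84), np.float64(19.42)]
trough 76 273 366 [np.float64(-18.55), np.float64(19.54)]
trough 88 273 365 [np.float64(-18.77), np.float64(19.36)]
-79.18488683844258 -23 [286.7  54.5]
-79.18488683844258 23 [350.4  54.4]
-86.18488683844258 -23 [287.6  55.7]
-86.18488683844258 23 [349.5  55.7]
30 -20 [268.4  65.1]
30 20 [368.2  65.1]
```

```bash
cat >> board.py <<'E'
def meas(u0=20.5):
    c=snap(); im=c["color"]; c=cam_in_trough(c); zb=12-(r.read_tcp_pos()[2]-u0); m=bmask(im)
    ed=[on(c,u,np.where(m[:90,u])[0][0],zb)[0] for u in list(range(245,265,5))+list(range(375,395,5)) if m[:90,u].any()]
    L=[];Rr=[]
    for v in range(45,150,5):
        x=np.where(m[v,180:480])[0]+180; L.append(on(c,x[0]-.5,v,zb)[:2]); Rr.append(on(c,x[-1]+.5,v,zb)[:2])
    f=[np.polyfit(np.array(q)[:,0],np.array(q)[:,1],1) for q in(L,Rr)]
    return np.median(ed)+125, (f[0][1]+f[1][1])/2-.35, f[1][1]-f[0][1], (f[0][0]+f[1][0])/2, zb
E
python3 - <<'E'
from board import *
r.move_linear([531.8,391.7,110],vel=60); print(np.round(meas(),3))
r.move_linear([531.8,391.7,50],vel=100); r.sleep(.2); print(np.round(meas(),3),r.read_tcp_pos().round(1),r.read_clock())
E
```

```text
[ 8.51000e-01  3.72000e-01  1.20044e+02  3.00000e-03 -7.76550e+01]
[ 3.72000e-01  5.54000e-01  1.20054e+02  4.00000e-03 -1.82540e+01] [532.1 391.9  50.8] 43.1
```

```bash
python3 - <<'E'
from board import *
q=list(tool(.188))
r.move_linear([532.2,392.2,34],vel=60,ori=q); f0=r.read_force()
g=r.move_linear([532.2,392.2,24.3],vel=12,guard=6); r.sleep(.2)
print("guard",g,r.read_tcp_pos().round(2),(r.read_force()-f0).round(2),r.read_moment().round(2),r.read_finger_gap(),r.read_clock())
print(np.round(meas(),3))
E
```

```text
guard True [532.13 392.17  25.75] [ 1.78 -0.49 10.28] [ 0.03  0.01 -0.01] 39.15407752105406 44.375
[1.40800e+00 4.08000e-01 1.20463e+02 2.00000e-03 6.74500e+00]
```

Contact came at 5.25 mm above the bench, which matches the cut-out floor at 5 mm. I'll release and check.

```bash
python3 - <<'E'
from board import *
r.set_gripper(58); r.sleep(.2)
p=np.array(r.read_tcp_pos()); r.move_linear([532.2,392.2,120],vel=90)
r.move_linear([532.2,392.2,230],vel=180); r.sleep(.2); print(r.read_clock())
c=snap(); im=c["color"]; i=im.astype(int)
m=((i[...,0]-i[...,2])>4).astype(np.uint8)*255; m[:, :270]=0; m[:,370:]=0; m[280:]=0
k=max(cv2.findContours(cv2.morphologyEx(m,cv2.MORPH_CLOSE,np.ones((7,7))),0,2)[0],key=cv2.contourArea)
x,y,w,h=cv2.boundingRect(k); print("trough box",x,y,w,h)
yaw=.188; B=np.array([532.2,392.2,0])
rel=lambda P:R.from_euler("z",-yaw).apply(P-B).round(1)[:2]
m2=np.zeros_like(m); cv2.drawContours(m2,[k],-1,255,-1)
for v in range(y+4,y+h,14):
    q=np.where(m2[v])[0]; print(v,rel(on(c,q[0]-.5,v,35)),rel(on(c,q[-1]+.5,v,35)))
print("nose/tail",rel(on(c,318,y-.5,13)),rel(on(c,318,y+h-.5,35)))
b=bmask(im); print("board",[(v,rel(on(c,np.where(b[v,150:490])[0][0]+149.5,v,12)),rel(on(c,np.where(b[v,150:490])[0][-1]+150.5,v,12))) for v in(90,110,150,190)], "front",rel(on(c,280,np.where(b[:,280])[0][0],12)))
# nuts in trough and dish
hh=((i[...,2]-i[...,0])>3).astype(np.uint8)*255; hh[:,:296]=0; hh[:,344:]=0; hh[:y]=0; hh[y+h:]=0
for q in cv2.findContours(hh,0,2)[0]:
    if cv2.contourArea(q)>120: a=cv2.boundingRect(q); print("nut blob",a,rel(on(c,a[0]+a[2]/2,a[1]+a[3]/2,26)))
t=eyes.camera("top"); ti=t["color"].astype(int)[196:246,292:342]
mm=((ti[...,0]-ti[...,2])>4).astype(np.uint8)*255
k=max(cv2.findContours(mm,0,2)[0],key=cv2.contourArea);(u,v),rad=cv2.minEnclosingCircle(k);D=on(t,u+292,v+196,26);print("dish",D.round(1))
n=cv2.bitwise_and(cv2.inRange(ti[...,2]-ti[...,0],3,255), cv2.circle(np.zeros_like(mm),(int(round(u)),int(round(v))),int(rad-1),255,-1))
for q in cv2.findContours(n,0,2)[0]:
    if cv2.contourArea(q)>8: (a,e),_=cv2.minEnclosingCircle(q); print("dish nut",cv2.contourArea(q),(on(t,a+292,e+196,10)-D)[:2].round(1))
E
```

```text
47.1167
trough box 298 151 44 93
155 [-23.7 -14.1] [-23.7  14.8]
169 [ -7.9 -18.8] [-7.9 19.5]
183 [  8.4 -19.1] [ 8.4 14.1]
197 [ 25.2 -13.6] [25.2 14.3]
211 [ 42.6 -13.8] [42.5 13.3]
225 [ 60.4 -12.8] [60.4 13.5]
239 [ 78.9 -24. ] [78.9 24.7]
nose/tail [-25.2  -1.4] [85.  -1.5]
board [(90, array([-92.2, -59.7]), array([-92.1,  60.2])), (110, array([-70.9, -59.7]), array([-70.8,  60.3])), (150, array([-25.7, -59.9]), array([-25.6,  60.5])), (190, array([ 23.5, -60. ]), array([ 23.5, 209.4]))] front [-124.5  -42.2]
nut blob (334, 151, 10, 93) [28.7 23.6]
nut blob (296, 151, 10, 77) [ 18.8 -21.6]
dish [473.   80.5  26. ]
dish nut 12.0 [-2.8 -2.8]
```

```bash
python3 - <<'E'
from h import *
c=snap(); im=cv2.resize(c["color"],None,fx=2,fy=2,interpolation=2).astype(int)
B=np.array([532.2,392.2,0]); rel=lambda P:R.from_euler("z",-.188).apply(P-B).round(1)[:2]
s=im[:,300*2:336*2]; d=(s[...,2]-s[...,0]).mean(1); print([(v,int(d[2*v])) for v in range(66,160,3)])
for v in range(70,100,1):
    if d[2*v]>20 and d[2*v+4]<10: print("nose row",v,rel(on(c,318,v,13)))
# nut positions expected rows
for x in(-100,-79,-56,-33): print(x,proj(c,R.from_euler("z",.188).apply([x,0,26 if x>-100 else 13])+B).round(1))
m=((im[...,2]-im[...,0])>2).astype(np.uint8)[160:320,580:700]*255
k,h=cv2.findContours(cv2.morphologyEx(m,3,np.ones((3,3))),cv2.RETR_CCOMP,2)
for i,q in enumerate(k):
    if h[0][i][3]>=0 and cv2.contourArea(q)>60: a=cv2.boundingRect(q); print("hole",rel(on(c,(580+a[0]+a[2]/2)/2,(160+a[1]+a[3]/2)/2,26)))
E
```

```text
[(66, 71), (69, 71), (72, 71), (75, 71), (78, 71), (81, 71), (84, 17), (87, -4), (90, -3), (93, 6), (96, 6), (99, 4), (102, 5), (105, 4), (108, 4), (111, 7), (114, 5), (117, 8), (120, 5), (123, 4), (126, 6), (129, 6), (132, 8), (135, 7), (138, 7), (141, 8), (144, 6), (147, 7), (150, 7), (153, 9), (156, 5), (159, -1)]
nose row 83 [-98.9  -1.2]
-100 [319.1  81.9]
-79 [319.1 102.1]
-56 [319.1 124. ]
-33 [319.1 145. ]
hole [-31.   1.]
hole [-54.7   1. ]
hole [-78.4   0.5]
```

```bash
python3 -c "
from cell import r
print(r.read_clock(), r.sign_off())"
```

```text
the job is handed in; nothing more can be done
47.2667 None
```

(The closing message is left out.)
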